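# Slide an LED light bar past a board holder into its burn-in dock

### The job

Slide the LED light bar along the bench into the grey burn-in dock: push it one end first, at an angle, past the blue upright of the circuit-board holder into the dock, then swing the other end in until the bar lies inside with its long side flat against the dock's back fence. The LED strip is only laid into the bar and not yet fixed, so push gently with the fingertips: do not grip, lift or tip the bar. Leave the board holder and everything else on the bench where it is.

Things in the scene. Friction and masses are not known exactly. Their poses are not given: they have to be found in the camera images.
- bar: LED light bar: straight aluminium channel 260 long, 32 wide, 25 high (mm), about 0.35 kg, flat on the bench; a white LED strip with yellow chips on top, one end capped black, the other red (either way round is right in the dock). Origin: centre of the underside; x along its length to the black end, z up. A few newtons slide it.
- bar_black_end (a point): centre of the light bar's black end face, half-way up (12.5 mm above the bench)
- bar_red_end (a point): centre of the light bar's red end face, half-way up (12.5 mm above the bench)
- dock: burn-in dock, fixed: a bay 310 long and 60 deep, with only a paper-thin blue mat for a floor, open above and to the front. Origin: centre of the bay at bench height; x points to the back fence, y along the bay. Fence: upright face of a grey box 46 high, at x = +30 mm. Aluminium end cheeks, 30 high and 12 thick: inner faces at y = +155 and -155, from x = -30 to +30.
- dock_mouth (a point): middle of the dock's open front, on the bench, 30 mm in front of the bay's centre and 60 mm from the fence
- dock_seat (a point): where the centre of the bar's underside lies when it is home and centred: on the bench, 16 mm in front of the back fence (14 mm behind the bay's centre)
- holder: circuit-board holder, loose, heavy (1.9 kg), before the +y half of the dock's mouth (rail about 40 to 65 mm from it): black rail 44 wide, 20 high; two blue uprights 139 high, up to 44 square; tilted green board 105 x 160 between them, 100 to 160 above the bench. Origin: bench under the upright to pass; rail from y = -22 to +240 mm, other upright at y = +218.
- meter: yellow multimeter lying on its back, 190 (x) by 88 by 50 mm, origin under its centre; leave alone
- screwdriver: green screwdriver, 190 mm long, lying on the bench, handle towards its -x; leave alone
- spool: reel of solder standing on its flange, 64 mm across, 54 high, origin under its centre; leave alone
- jar: small jar with a blue cap, 52 mm across, 58 high, standing just beyond the dock's -y end, origin under its centre; leave alone
- syringe: flux syringe lying on the bench, about 145 mm long (x, tip at +x) and 36 wide; leave alone
- tray: blue small-parts tray 100 (x) by 150 by 28 mm, origin under its centre; leave alone

How it is judged:
On the way:
1. one end of the bar is inside the dock's mouth, behind the board holder, while its other end is still outside (((x of bar_black_end in the frame of dock above -0.03 m and y of bar_black_end in the frame of dock above 0.05 m and x of bar_red_end in the frame of dock below -0.03 m) or (x of bar_red_end in the frame of dock above -0.03 m and y of bar_red_end in the frame of dock above 0.05 m and x of bar_black_end in the frame of dock below -0.03 m))), for 0.1 s.
At the end, for the whole second after the job is handed in: the bar lies at rest and flat on the bench inside the dock, between the end cheeks, its long side against the back fence: centre line within 5 mm of fully home and parallel to the fence within 2 degrees (x of bar in the frame of dock between 0.009 and 0.018 m and y of bar in the frame of dock between -0.03 and 0.03 m and angle between the x axis of bar and the y axis of dock, either way round below 0.035 rad and height (world z) of bar below 0.003 m and angle between bar's own z axis and vertical below 0.03 rad and linear speed of bar below 0.01 m/s); the robot touches nothing.
It fails at once if the bar is lifted off the bench (5 mm) or tipped (5 degrees) (height (world z) of bar above 0.005 m or angle between bar's own z axis and vertical above 0.09 rad).
It fails at once if the fingers grip the bar or press on it with more than 40 N (contact force between the fingers and bar above 40 N).
It fails at once if the board holder is shifted by more than 12 mm or tipped (distance of holder from where it was at the start of the episode above 0.012 m or angle between holder's own z axis and vertical above 0.1 rad).
It fails at once if another thing on the bench is shifted by more than 20 mm (distance of any of meter, screwdriver, spool, jar, syringe, tray from where it was at the start of the episode above 0.02 m).
It also fails if it takes over 72 s, if anything falls off the work surface, if the arm or the gripper's body presses on something with over 40 N, if the wrist force passes 120 N, or if a joint passes its speed limit or range.

### The arm

A 6-joint arm with a two-finger parallel gripper is mounted at the origin on the work surface. World frame = base frame: x ahead of the robot, y to its left, z up, the work surface at z = 0. Lengths are in m, angles in rad, forces in N, time in s.
With the tool pointing down it reaches from about 0.225 to 0.875 m from the base axis. Payload 3.4 kg.
Tool frame: the origin (TCP) lies on the centre line of the jaws, within the pads' length; the fingertips stand 17 mm ahead of it and the grasp point (between the pads) lies 2 mm behind it; z points along the fingers, y is the line along which they close (so a half turn about z gives the same grasp; the last joint's range is limited). The gripper opens to 85 mm and grips with 20 to 120 N. Pads are 22 mm wide; open, the fingers measure 114 mm over their backs; the gripper's body (76 mm by 85 mm) begins 54 mm behind the grasp point. The pads swing forward as they close: fully open they stand 13 mm farther back than shut.
Start: joints at [-1.371, 0.276, 1.505, -0, 1.361, -0.121], TCP at [0.181, -0.546, 0.248] pointing down, gripper open.
Joint ranges: [-2.89, 2.89], [-0.75, 2.08], [0.22, 2.7], [-1.18, 4.32], [0.11, 2.71], [-2.7, 2.7]. Speed limits (rad/s): [2.57, 2.57, 3.14, 3.14, 3.14, 3.14].

### API

Orientations are given as a unit quaternion [w, x, y, z].
In Python, from rig import manip gives the robot as it stands.
- The arm moves only by the tool move_arm, never from a script. Its argument "steps" is one flat list of numbers, 7 for each row, row after row: the turn, a rotation vector about the world's x, y, z normalised to -1 to 1, where 1 is 360 degrees, then the shift along the world's x, y, z normalised to -1 to 1, where 1 is 1 m, then the opening, from -1 (shut) to 1 (fully open). A call has exactly 10 rows; each row is the pose to reach, as a shift and turn from the pose commanded when the call began, turning the shorter way round; what a row does not reach only later rows make up. A row lasts 1/10 s, in which the tool goes at most 50 mm and 8.59 degrees, less where a joint would pass 70% of its speed; a pose out of reach is approached as far as the arm can. A call with a number of a shift or a turn outside -1 to 1 is refused whole. A call with a gripper value outside its range is refused whole. The fingers move at their own pace and stop on an object; "squeeze" is the grip in N (left out, the last holds). Time passes only in rows, so rows that repeat a pose let the fingers close, or fill a call up. It gives the time, the measured TCP pose, the force, the opening and the grip force at its end, in the units of the state.
- manip.get_state(): the state, without advancing time (a new reading comes with each control period).
- manip.get_image(name): name is "scene" or "top"; returns a dict with "pixels" (400x640x3 uint8, blue, green, red), "fx", "fy", "cx", "cy" (pixels), "R" (3x3) and "t" (3): a world point X has camera coordinates R X + t. Camera axes: x right, y down, z forward; pixel columns grow to the right and rows downward; lengths in m; the calibration is good to about 2 mm. A picture is of the moment at which its call begins. There is no depth.
- manip.sign_off(): hands the job in; it is judged then, once.
The state is a dict: "clock": time; "qpos": joint angles; "qd": joint speeds; "effort": joint torques, N m; "position": TCP position; "ee_rot": TCP orientation; "contact_force": force on the tool from outside, world axes, zero at the start; "moment": the same for the moment, N m; "width": finger opening in m; "gripper_force": force on a finger pad.
Only numpy, scipy, OpenCV 4.12 (cv2) and the standard library are available. Lean on these libraries where they do the work, as an engineer would, in place of code of your own. Each camera call takes 0.05 s, during which the arm holds its last target. There are 200 camera calls.

## Working session

There is one attempt and no reset: what is moved stays moved. The work goes in short steps, Python scripts to look and compute and a tool call to move; the robot and the scene stay as the last step left them, time stands still between calls to the robot, and variables do not carry over. Pictures are saved under pics/ and viewed, at most 10 in all, crops included, and the job is handed in when it is done.

Besides the shell and the picture viewer there is one more tool, called as name(argument=value, ...) on one line, values as JSON. move_arm: Moves the arm, as the interface text tells. Scaled input: -1 to 1 covers 1 m each way for a shift and 360 degrees each way for a turn. Its arguments: {"type":"object","properties":{"steps":{"type":"array"},"squeeze":{"type":"number"}},"required":["steps"]}

```bash
mkdir -p pics; cat > h.py <<'E'
import numpy as np, cv2
from rig import manip
def ray(im,u,v,z):
    R=np.array(im["R"]);t=np.array(im["t"])
    d=R.T@np.array([(u-im["cx"])/im["fx"],(v-im["cy"])/im["fy"],1]);c=-R.T@t
    return c+d*(z-c[2])/d[2]
def proj(im,X):
    p=np.array(im["R"])@np.array(X)+np.array(im["t"]);return im["fx"]*p[0]/p[2]+im["cx"],im["fy"]*p[1]/p[2]+im["cy"]
E
python3 - <<'E'
from h import *
for n in("top","scene"):
    im=manip.get_image(n);cv2.imwrite(f"pics/{n}0.png",im["pixels"])
    print(n,im["fx"],-np.array(im["R"]).T@np.array(im["t"]))
    np.save(f"{n}0.npy",im,allow_pickle=True)
s=manip.get_state();print(s)
E
```

```text
top 436.6914035695817 [ 0.33978031 -0.05119803  1.17668754]
scene 510.4406760713037 [1.47863448 0.08113255 1.04275124]
{'clock': 0.1, 'qpos': array([-1.37100415e+00,  2.76520049e-01,  1.50598664e+00,  1.52171428e-05,
        1.36067864e+00, -1.20976343e-01]), 'qd': array([-1.22070395e-03,  7.57947567e-04, -2.59220815e-03,  2.14131507e-05,
       -6.62110259e-04, -2.68280406e-05]), 'effort': array([ 1.47954299e-03, -4.17699659e+01, -2.46405172e+01, -1.35975506e-04,
        5.83347413e-03, -2.94148769e-06]), 'position': array([ 0.18122276, -0.54524638,  0.24754078]), 'ee_rot': array([-7.96010067e-04,  9.87165932e-01,  1.59695924e-01, -2.39396013e-05]), 'contact_force': array([-0.13663797,  0.37818655,  1.48123923]), 'moment': array([ 0.0093289 , -0.00493511, -0.01245232]), 'gripper_force': 0.0, 'width': 0.08573078124557576}
```

View pics/top0.png

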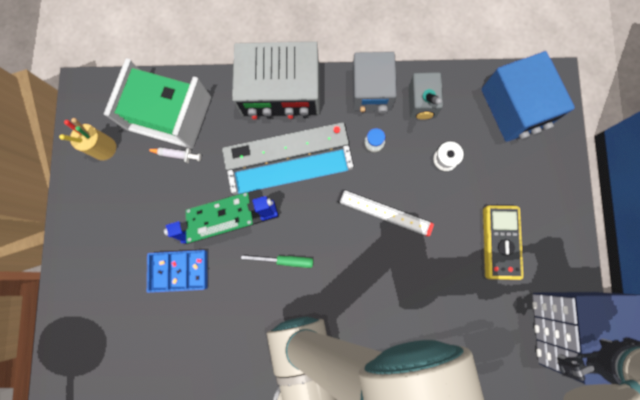

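View pics/scene0.png

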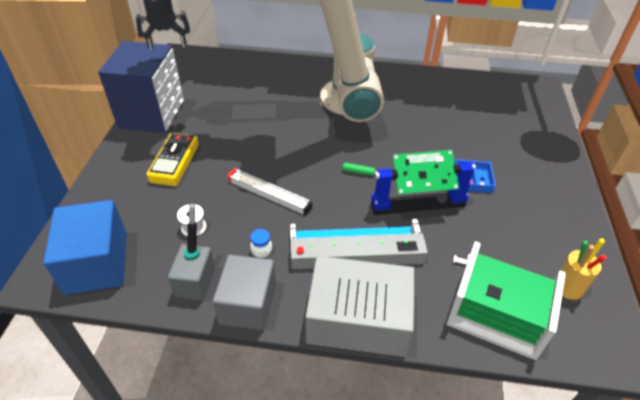

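The top view shows the dock's light-blue mat at about (228-352, 150-190). The bar runs from its black end (342,197) to its red end (431,229), and the holder's upright to pass is near (264,207). In the scene view that upright is near (383,190).

```bash
python3 - <<'E'
from h import *
im=np.load("top0.npy",allow_pickle=True).item();p=im["pixels"];hsv=cv2.cvtColor(p,cv2.COLOR_BGR2HSV)
def comps(m,mn=30):
    n,l,s,c=cv2.connectedComponentsWithStats(m.astype(np.uint8));return [(l==i) for i in range(1,n) if s[i,4]>=mn]
def rect(m,z,name):
    c=np.argwhere(m)[:,::-1].astype(np.float32);
    w=np.array([ray(im,u,v,z)[:2] for u,v in c],np.float32);r=cv2.minAreaRect(w)
    print(name,len(c),np.round(c.mean(0)),"world c",np.round(r[0],4),"size",np.round(r[1],4),"ang",round(r[2],2),np.round(cv2.boxPoints(r),3).tolist())
H,S,V=[hsv[...,i].astype(int) for i in range(3)]
print(hsv[170,290],hsv[207,264],hsv[205,370],hsv[228,431],hsv[198,342])
roi=np.zeros(H.shape,bool);roi[120:250,140:460]=1
for m in comps(roi&(abs(H-hsv[170,290,0])<8)&(S>120)&(V>120),300): rect(m,0,"mat")
for m in comps(roi&(abs(H-120)<10)&(S>150)&(V>60),20): rect(m,.07,"blue")
r2=np.zeros_like(roi);r2[180:245,330:440]=1
for m in comps(r2&(V>110),100): rect(m,.025,"bar")
for m in comps(r2&(S>120)&((H<8)|(H>172))&(V>90),5): rect(m,.025,"red")
a=cv2.resize(p[115:250,150:450],None,fx=2.66,fy=2.66,interpolation=cv2.INTER_CUBIC);cv2.imwrite("pics/c1.png",a)
im2=np.load("scene0.npy",allow_pickle=True).item()
cv2.imwrite("pics/c2.png",cv2.resize(im2["pixels"][130:280,210:510],None,fx=2.66,fy=2.66,interpolation=cv2.INTER_CUBIC))
E
```

```text
[ 98 167 244] [115 184 227] [  0   0 255] [  1 159 253] [  0   1 234]
mat 2417 [290. 171.] world c [0.6271 0.0699] size [0.0632 0.3073] ang 11.71 [[0.5649999976158142, 0.21400000154972076], [0.6269999742507935, -0.08699999749660492], [0.6890000104904175, -0.07400000095367432], [0.6269999742507935, 0.22699999809265137]]
blue 377 [264. 209.] world c [0.5147 0.1287] size [0.0612 0.0536] ang 16.16 [[0.4779999852180481, 0.1459999978542328], [0.49300000071525574, 0.09399999678134918], [0.5519999861717224, 0.11100000143051147], [0.5370000004768372, 0.16300000250339508]]
blue 249 [176. 231.] world c [0.4514 0.356 ] size [0.0573 0.0419] ang 15.25 [[0.4180000126361847, 0.36899998784065247], [0.42899999022483826, 0.328000009059906], [0.48500001430511475, 0.34299999475479126], [0.4740000069141388, 0.3840000033378601]]
bar 1508 [386. 213.] world c [ 0.5024 -0.1879] size [0.2589 0.044 ] ang 68.23 [[0.4339999854564667, -0.30000001192092896], [0.4749999940395355, -0.3160000145435333], [0.5709999799728394, -0.07599999755620956], [0.5299999713897705, -0.05999999865889549]]
red 47 [430. 229.] world c [ 0.4584 -0.3006] size [0.009  0.0347] ang 69.11 [[0.4410000145435333, -0.29899999499320984], [0.4729999899864197, -0.3109999895095825], [0.47600001096725464, -0.30300000309944153], [0.4440000057220459, -0.28999999165534973]]
```

View pics/c1.png

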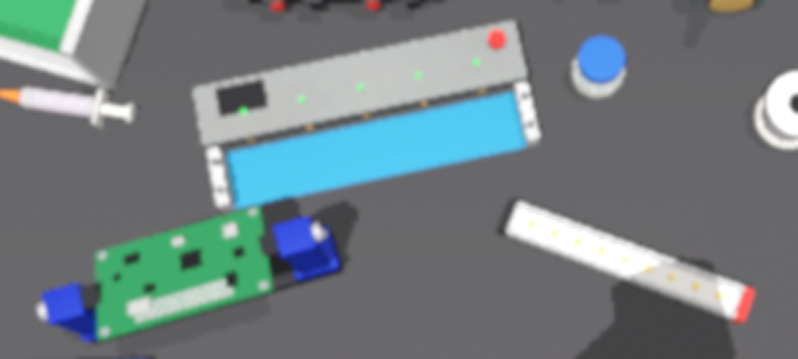

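View pics/c2.png

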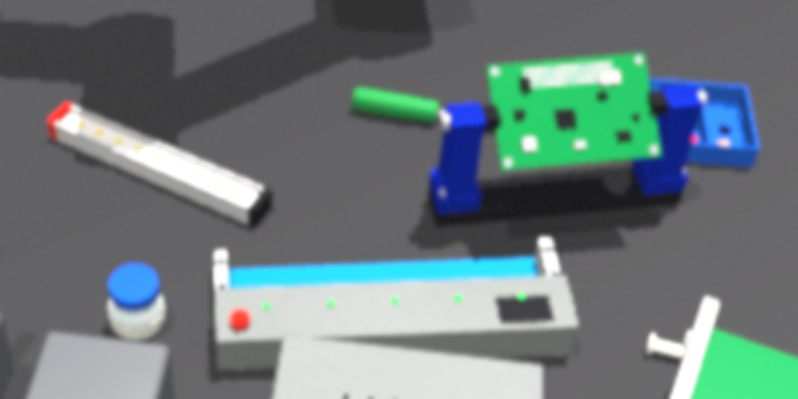

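The crop confirms the layout: the bar's black end already points towards the dock at about 33°, and the rail's end is near crop (340,270). I'll push on the red end face with closed fingers along a gentle arc. First I'll move in above the red end, and meanwhile refine the bar and rail corners.

move_arm(steps=[0,0,0.02,0.04,0.03,0,-1,0,0,0.04,0.08,0.06,-0.02,-1,0,0,0.06,0.12,0.09,-0.04,-1,0,0,0.08,0.16,0.12,-0.06,-1,0,0,0.1,0.2,0.15,-0.08,-1,0,0,0.12,0.23,0.18,-0.1,-1,0,0,0.138,0.263,0.207,-0.12,-1,0,0,0.138,0.263,0.207,-0.14,-1,0,0,0.138,0.263,0.207,-0.148,-1,0,0,0.138,0.263,0.207,-0.148,-1])

```text
clock: 1.1
position: [0.4433, -0.3381, 0.0989]
ee_rot: [-0.002, 0.829, 0.56, -0.001]
contact_force: [0.0, -0.7, -0.1]
width: -0.0002
gripper_force: 0.0
```

```bash
cat >> h.py <<'E'
D0=np.array([0.627,0.070]);A=np.radians(11.7);DX=np.array([np.cos(A),np.sin(A)]);DY=np.array([-np.sin(A),np.cos(A)])
def dock(p): d=np.array(p)[:2]-D0;return np.round([d@DX,d@DY],4)
def world(x,y): return D0+x*DX+y*DY
E
python3 - <<'E'
from h import *
im=np.load("top0.npy",allow_pickle=True).item()
def P(cx,cy,z):  # crop c1
    w=ray(im,150+cx/2.66,115+cy/2.66,z);print((cx,cy),np.round(w,4),"dock",dock(w))
print("rail end corners");P(340,270,.0);P(322,222,.02);P(305,277,.02)
print("bar top corners black");P(518,202,.025);P(504,231,.025)
print("red");P(754,290,.025);P(741,319,.025)
print("mat");P(228,152,0);P(237,207,0);P(527,145,0);P(516,92,0)
im2=np.load("scene0.npy",allow_pickle=True).item()
def Q(cx,cy,z):
    w=ray(im2,210+cx/2.66,130+cy/2.66,z);print((cx,cy),np.round(w,4),"dock",dock(w))
print("scene upright base back corners");Q(434,214,0);Q(481,208,0)
print("bar scene: black top L/R");Q(245,213,.025);Q(268,190,.025);print("red");Q(52,115,.025);Q(72,102,.025)
s=manip.get_state();print(s["position"],s["width"],s["contact_force"],s["clock"])
E
```

```text
rail end corners
(340, 270) [0.5004 0.1043 0.    ] dock [-0.117   0.0593]
(322, 222) [0.547  0.1204 0.02  ] dock [-0.0681  0.0656]
(305, 277) [0.491 0.137 0.02 ] dock [-0.1196  0.0931]
bar top corners black
(518, 202) [ 0.5639 -0.0785  0.025 ] dock [-0.0919 -0.1326]
(504, 231) [ 0.5344 -0.0639  0.025 ] dock [-0.1178 -0.1123]
red
(754, 290) [ 0.4717 -0.3109  0.025 ] dock [-0.2294 -0.3415]
(741, 319) [ 0.443  -0.2967  0.025 ] dock [-0.2545 -0.3217]
mat
(228, 152) [0.6262 0.2226 0.    ] dock [0.0302 0.1496]
(237, 207) [0.5676 0.2118 0.    ] dock [-0.0294  0.1509]
(527, 145) [ 0.6289 -0.0894  0.    ] dock [-0.0304 -0.1565]
(516, 92) [ 0.6861 -0.079   0.    ] dock [ 0.0277 -0.1578]
scene upright base back corners
(434, 214) [0.5261 0.1124 0.    ] dock [-0.0902  0.062 ]
(481, 208) [0.5103 0.1603 0.    ] dock [-0.0959  0.1121]
bar scene: black top L/R
(245, 213) [ 0.5761 -0.0771  0.025 ] dock [-0.0796 -0.1337]
(268, 190) [ 0.5414 -0.0589  0.025 ] dock [-0.11   -0.1088]
red
(52, 115) [ 0.4672 -0.3053  0.025 ] dock [-0.2326 -0.3351]
(72, 102) [ 0.4441 -0.2891  0.025 ] dock [-0.2519 -0.3146]
[ 0.44328851 -0.33805714  0.09891847] -0.0001941553518960174 [ 0.04462363 -0.73732665 -0.07813072] 1.1
```

move_arm(steps=[0,0,0,0,0,-0.03,-1,0,0,0,0,0,-0.055,-1,0,0,0,0,0,-0.07,-1,0,0,0,0,0,-0.074,-1,0,0,0,0,0,-0.074,-1,0,0,0,0.002,0.005,-0.074,-1,0,0,0,0.004,0.01,-0.074,-1,0,0,0,0.006,0.015,-0.074,-1,0,0,0,0.007,0.018,-0.074,-1,0,0,0,0.007,0.018,-0.074,-1])

```text
clock: 2.1
position: [0.4516, -0.32, 0.0266]
ee_rot: [0.0, 0.828, 0.56, 0.0]
contact_force: [-0.4, -0.5, 0.5]
width: -0.0001
gripper_force: 0.0
```

```bash
python3 - <<'E'
from h import *
s=manip.get_state();p0=s["position"];print(p0,s["contact_force"])
red=np.array([.457,-.304]);y0=np.radians(68.1);u=lambda a:np.array([np.cos(a),np.sin(a)])
c0=red+.13*u(y0);yf=np.radians(101.7-25);cf=world(.008,.112)-.13*u(yf)
print("c0",c0,"cf",cf,"chord ang",np.degrees(np.arctan2(*(cf-c0)[::-1])),np.degrees(y0+yf)/2,np.linalg.norm(cf-c0))
L=np.linalg.norm(cf-c0)
# hermite along the arc
for k in np.linspace(0,1,11):
    a=y0+(yf-y0)*k; h0=(1+2*k)*(1-k)**2;h1=k*(1-k)**2;h2=k*k*(3-2*k);h3=k*k*(k-1)
    c=h0*c0+h1*L*u(y0)+h2*cf+h3*L*u(yf)
    t=c-.141*u(a);print(round(k,1),np.round(t-p0[:2],4),"turn",round((a-y0)/2/np.pi,4),"red dock",dock(c-.13*u(a)))
im=manip.get_image("top");cv2.imwrite("pics/t1.png",cv2.resize(im["pixels"][130:280,250:550],None,fx=2.66,fy=2.66))
E
```

```text
[ 0.45159693 -0.31998389  0.02662492] [-0.35024321 -0.4705611   0.48493014]
c0 [ 0.50548841 -0.18338129] cf [0.58221514 0.054782  ] chord ang 72.14312626576026 72.4 0.2502173892614065
0.0 [0.0013 0.0058] turn 0.0 red dock [-0.2423 -0.3318]
0.1 [0.0125 0.0283] turn 0.0024 red dock [-0.227  -0.3119]
0.2 [0.0233 0.051 ] turn 0.0048 red dock [-0.2119 -0.2918]
0.3 [0.0339 0.0738] turn 0.0072 red dock [-0.197  -0.2715]
0.4 [0.0442 0.0967] turn 0.0096 red dock [-0.1824 -0.251 ]
0.5 [0.0541 0.1199] turn 0.0119 red dock [-0.1682 -0.2303]
0.6 [0.0637 0.1431] turn 0.0143 red dock [-0.1542 -0.2094]
0.7 [0.0729 0.1665] turn 0.0167 red dock [-0.1406 -0.1883]
0.8 [0.0817 0.1901] turn 0.0191 red dock [-0.1273 -0.1669]
0.9 [0.0902 0.2137] turn 0.0215 red dock [-0.1144 -0.1454]
1.0 [0.0982 0.2375] turn 0.0239 red dock [-0.1019 -0.1236]
```

View pics/t1.png

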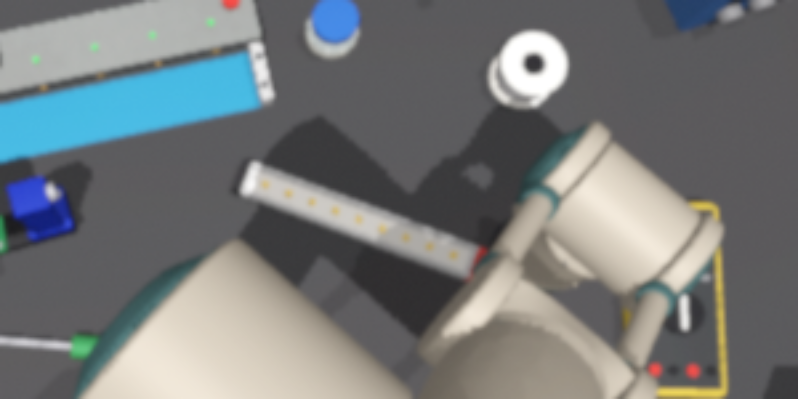

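The wrist sits behind the red end at about (480,258), with the bar undisturbed and its black end at (250,180). I'll start the push.

move_arm(steps=[0,0,0,0.001,0.003,0,-1,0,0,0,0.002,0.006,0,-1,0,0,0.001,0.005,0.013,0,-1,0,0,0.0015,0.0085,0.02,0,-1,0,0,0.0025,0.0125,0.028,0,-1,0,0,0.0035,0.016,0.0357,0,-1,0,0,0.004,0.0197,0.0433,0,-1,0,0,0.0048,0.0233,0.051,0,-1,0,0,0.0056,0.0268,0.0586,0,-1,0,0,0.0056,0.0268,0.0586,0,-1])

```text
clock: 3.15
position: [0.4784, -0.2605, 0.0263]
ee_rot: [-0.001, 0.818, 0.575, 0.0]
contact_force: [-0.5, -0.3, 0.1]
width: -0.0
gripper_force: 0.0
```

```bash
cat >> h.py <<'E'
def bar(name="top",save=None):
    im=manip.get_image(name);p=im["pixels"];hsv=cv2.cvtColor(p,cv2.COLOR_BGR2HSV)
    if save: cv2.imwrite(save,p)
    m=(hsv[...,1]<60)&(hsv[...,2]>110);return im,m,hsv
E
python3 - <<'E'
from h import *
im=manip.get_image("top");cv2.imwrite("pics/t2.png",cv2.resize(im["pixels"][130:280,200:500],None,fx=2.66,fy=2.66))
s=manip.get_state();print(s["position"],s["contact_force"],s["clock"])
E
```

```text
[ 0.47829544 -0.2610523   0.02628768] [ 0.55624491  0.45670969 -0.3174559 ] 3.2
```

View pics/t2.png

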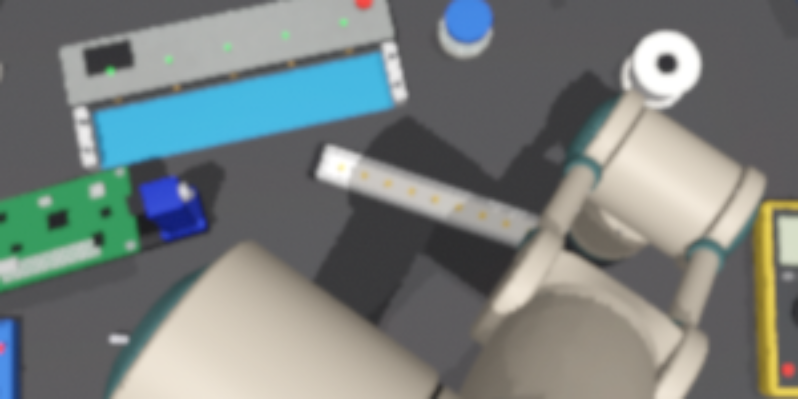

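The bar is moving cleanly, with its black end at crop (322,163) and the dock and holder untouched. I'll check the angle next.

```bash
cat >> h.py <<'E'
def chips(box,z=.025):
    "yellow chips: centre line of the bar"
    im=manip.get_image("top");hsv=cv2.cvtColor(im["pixels"],cv2.COLOR_BGR2HSV)
    x0,x1,y0,y1=box;h=hsv[y0:y1,x0:x1];V=h[...,2]
    m=((h[...,0]>12)&(h[...,0]<32)&(h[...,1]>45)&(V>100))
    # must be on white surroundings
    w=cv2.dilate(((h[...,1]<40)&(V>120)).astype(np.uint8),np.ones((3,3)))>0
    q=np.argwhere(m&w)[:,::-1]+[x0,y0]
    W=np.array([ray(im,*p,z)[:2] for p in q],np.float32)
    vx,vy,a,b=cv2.fitLine(W,cv2.DIST_HUBER,0,.003,.001).ravel()
    r=np.abs((W-[a,b])@np.array([-vy,vx]));ang=np.degrees(np.arctan2(vy,vx))%180
    return len(q),round(float(ang),2),np.round([a,b],4),round(float(np.median(r)),4),im
E
python3 - <<'E'
from h import *
n,a,c,r,im=chips((310,400,180,225));print(n,a,c,r)
for q in((332,145),(315,180)): w=ray(im,200+q[0]/2.66,130+q[1]/2.66,.025);print(w[:2],dock(w))
E
```

```text
53 70.3 [ 0.5329 -0.1076] 0.0016
[ 0.58228184 -0.02513826] [-0.0631 -0.0841]
[ 0.54652118 -0.00766023] [-0.0946 -0.0597]
```

Angle 70.3° and position are as predicted, so I'll continue along the arc.

move_arm(steps=[0,0,0.0008,0.0036,0.0075,0,-1,0,0,0.0016,0.0071,0.015,0,-1,0,0,0.0028,0.0122,0.0265,0,-1,0,0,0.004,0.0174,0.038,0,-1,0,0,0.0052,0.0224,0.0495,0,-1,0,0,0.0063,0.0273,0.0611,0,-1,0,0,0.0075,0.0322,0.0727,0,-1,0,0,0.0087,0.0369,0.0843,0,-1,0,0,0.0099,0.0415,0.096,0,-1,0,0,0.0111,0.0461,0.1077,0,-1])

```text
clock: 4.25
position: [0.5246, -0.1534, 0.0263]
ee_rot: [0.0, 0.798, 0.603, -0.0]
contact_force: [-0.8, -1.6, -0.1]
width: -0.0002
gripper_force: 1.0
```

```bash
python3 - <<'E'
from h import *
s=manip.get_state();p=s["position"];print(p,s["contact_force"],s["clock"])
n,a,c,r,im=chips((250,360,160,225));print(n,a,c,r)
u=np.array([np.cos(np.radians(a)),np.sin(np.radians(a))])
b=p[:2]+.271*u;print("black pred",b,dock(b),"chipline off",(c-p[:2])@np.array([-u[1],u[0]]))
cv2.imwrite("pics/t3.png",cv2.resize(im["pixels"][110:260,190:490],None,fx=2.66,fy=2.66))
E
```

```text
[ 0.52455043 -0.15336718  0.02633211] [-0.81521951 -1.61077728 -0.09867259] 4.25
50 72.93 [ 0.5585 -0.0306] 0.002
black pred [0.60409973 0.10569441] [-0.0152  0.0396] chipline off 0.0035830862751959876
```

View pics/t3.png

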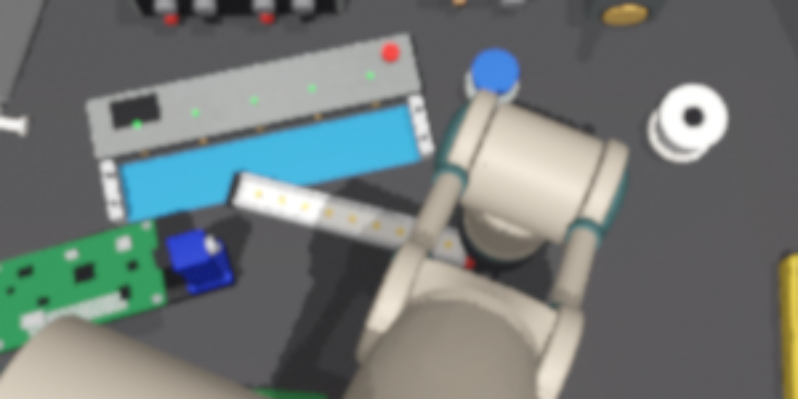

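The black end is entering the mouth at crop (237,187), well clear of the upright at (200,260). I'll finish the insertion.

move_arm(steps=[0,0,0.001,0.003,0.008,0,-1,0,0,0.002,0.006,0.016,0,-1,0,0,0.003,0.009,0.0245,0,-1,0,0,0.004,0.0118,0.032,0,-1,0,0,0.005,0.0146,0.0395,0,-1,0,0,0.0055,0.0173,0.0471,0,-1,0,0,0.006,0.02,0.055,0,-1,0,0,0.0065,0.0225,0.0625,0,-1,0,0,0.007,0.025,0.0705,0,-1,0,0,0.007,0.025,0.0705,0,-1])

```text
clock: 5.3
position: [0.5496, -0.0825, 0.0263]
ee_rot: [-0.0, 0.785, 0.62, 0.0]
contact_force: [-1.0, 0.0, -0.0]
width: 0.0
gripper_force: 0.0
```

```bash
python3 - <<'E'
from h import *
s=manip.get_state();p=s["position"];print(p,s["contact_force"],s["clock"])
n,a,c,r,im=chips((225,345,150,225));print(n,a,c,r)
u=np.array([np.cos(np.radians(a)),np.sin(np.radians(a))])
b=p[:2]+.271*u;print("black pred",b,dock(b),"red",dock(b-.26*u),"chipline off",(c-p[:2])@np.array([-u[1],u[0]]))
cv2.imwrite("pics/t4.png",cv2.resize(im["pixels"][110:260,170:470],None,fx=2.66,fy=2.66))
E
```

```text
[ 0.54955202 -0.08247558  0.02634794] [-0.99434578  0.02336805 -0.00935482] 5.3
55 74.58 [0.5909 0.088 ] 0.0033
black pred [0.62160892 0.17876913] [0.0168 0.1076] red [-0.1017 -0.1238] chipline off 0.005468636873205192
```

View pics/t4.png

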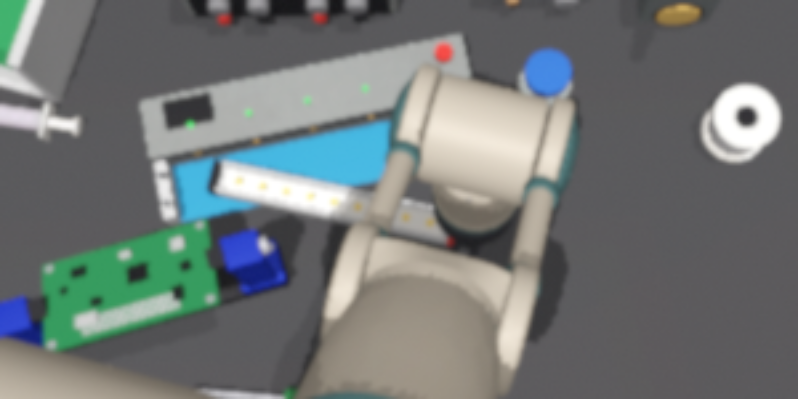

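One end is inside the mouth: the black end is at crop (215,178) and the red end at (450,240), still outside. I'll push a little farther in +y so the red end clears the cheek when it swings.

move_arm(steps=[0,0,0.001,0.0008,0.003,0,-1,0,0,0.002,0.0016,0.006,0,-1,0,0,0.003,0.0024,0.009,0,-1,0,0,0.004,0.0032,0.012,0,-1,0,0,0.005,0.004,0.015,0,-1,0,0,0.006,0.005,0.018,0,-1,0,0,0.006,0.0055,0.02,0,-1,0,0,0.006,0.006,0.022,0,-1,0,0,0.006,0.006,0.022,0,-1,0,0,0.006,0.006,0.022,0,-1])

```text
clock: 6.35
position: [0.5553, -0.0615, 0.0263]
ee_rot: [-0.0, 0.773, 0.634, 0.0]
contact_force: [0.2, 0.3, -0.3]
width: 0.0003
gripper_force: 0.0
```

```bash
python3 - <<'E'
from h import *
s=manip.get_state();p=s["position"];print(p,s["ee_rot"],s["contact_force"],s["clock"])
n,a,c,r,im=chips((215,345,150,225));print(n,a,c,r)
u=np.array([np.cos(np.radians(a)),np.sin(np.radians(a))])
b=p[:2]+.271*u;print("black pred",b,dock(b),"red",dock(b-.26*u),"chipline off",(c-p[:2])@np.array([-u[1],u[0]]), dock(p))
p=im["pixels"];hs=cv2.cvtColor(p,cv2.COLOR_BGR2HSV)
# white blob of the bar on the mat: leftmost corner
w=((hs[...,1]<50)&(hs[...,2]>150))[150:210,240:300];n_,l,st,ce=cv2.connectedComponentsWithStats(w.astype(np.uint8))
for i in range(1,n_):
    if st[i,4]>60:
        q=np.argwhere(l==i)[:,::-1]+[240,150];k=q[q[:,0]<q[:,0].min()+6]
        for z in (q[q[:,0].argmin()],q[q[:,1].argmin()]): print(z,dock(ray(im,*z,.025)))
E
```

```text
[ 0.55528864 -0.06148295  0.0263306 ] [-1.63283182e-04  7.73069484e-01  6.34321264e-01  2.83809072e-04] [ 0.17790567  0.32174882 -0.34915456] 6.35
50 77.05 [0.5821 0.0656] 0.0018
black pred [0.61601992 0.20262443] [0.0161 0.1321] red [-0.0923 -0.1042] chipline off 0.002349960096294721 [-0.0969 -0.1142]
[240 158] [0.0595 0.1265]
[251 150] [0.0752 0.0929]
[243 179] [-0.      0.1292]
[247 169] [0.025  0.1135]
[285 208] [-0.1026  0.0335]
[293 193] [-0.0673  0.0044]
```

The bar is at about 25° to the fence with its black end at dock (0.012, 0.13). I'll back off, lift over and come down on the front side near the red end.

move_arm(steps=[0,0,0,-0.0025,-0.01,0,-1,0,0,0,-0.0045,-0.02,0,-1,0,0,0,-0.0045,-0.02,0.03,-1,0,0,0,-0.0045,-0.02,0.055,-1,0,0,-0.002,-0.02,0.01,0.055,-1,0,0,-0.004,-0.035,0.045,0.055,-1,0,0,-0.004,-0.035,0.054,0.055,-1,0,0,-0.004,-0.035,0.054,0.03,-1,0,0,-0.004,-0.035,0.054,0.01,-1,0,0,-0.004,-0.035,0.054,-0.001,-1])

```text
clock: 7.4
position: [0.5197, -0.0085, 0.024]
ee_rot: [-0.0, 0.781, 0.625, -0.001]
contact_force: [-0.5, -0.2, 0.1]
width: -0.0001
gripper_force: 0.0
```

```bash
python3 - <<'E'
from h import *
s=manip.get_state();p=s["position"];print(p,s["contact_force"],s["clock"],dock(p))
n,a,c,r,im=chips((215,345,150,225));print(n,a,c,dock(c),r)
for g in (101.7-a,20,15,10,5,0):
    t=np.radians(g);u=np.array([np.sin(t),np.cos(t)]);n=np.array([np.cos(t),-np.sin(t)])
    q=np.array([.03,.126])-.225*u-.0465*n;w=world(*q);print(round(g,1),np.round(q,4),"shift",np.round(w-p[:2],4),"turn",round((101.7-a-g)/360,4))
cv2.imwrite("pics/t5.png",cv2.resize(im["pixels"][110:260,170:470],None,fx=2.66,fy=2.66))
E
```

```text
[ 0.51967556 -0.00851168  0.0240471 ] [-0.54527957 -0.17603528  0.07911203] 7.4 [-0.121  -0.0551]
21 111.09 [0.6249 0.134 ] [0.0109 0.0631] 0.0183
-9.4 [ 0.0208 -0.1036] shift [ 0.1487 -0.0187] turn 0.0
20 [-0.0907 -0.0695] shift [ 0.0327 -0.008 ] turn -0.0816
15 [-0.0731 -0.0793] shift [ 0.0518 -0.014 ] turn -0.0678
10 [-0.0549 -0.0875] shift [ 0.0713 -0.0183] turn -0.0539
5 [-0.0359 -0.0941] shift [ 0.0912 -0.0209] turn -0.04
0 [-0.0165 -0.099 ] shift [ 0.1112 -0.0218] turn -0.0261
```

View pics/t5.png

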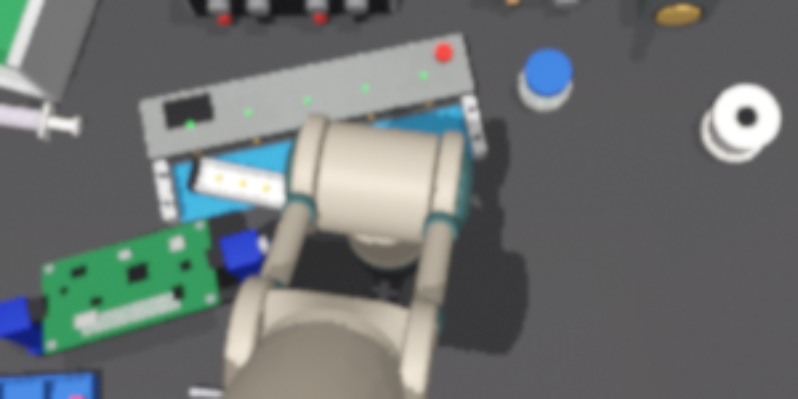

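The wrist hides the bar's middle, but the black end sits in the bay at crop (200,175). Pushing this close to the red end would swing the black end out. So I'll contact nearer the centre, so that the black corner pivots on the fence.

```bash
python3 - <<'E'
from h import *
p=manip.get_state()["position"]
def T(g,s,gap=0):
    t=np.radians(g);u=np.array([np.sin(t),np.cos(t)]);n=np.array([np.cos(t),-np.sin(t)])
    q=np.array([.03,.126])-s*u-(.0465+gap)*n;return q,np.round(world(*q)-p[:2],4)
print("pre",*T(24.6,.19,.012))
for k in np.linspace(0,1,11): print(round(k,1),*T(24.6*(1-k),.19-.025*k),"turn",round(.0676*k,4))
E
```

```text
pre [-0.10228366 -0.02240243] [0.0125 0.0358]
0.0 [-0.09137283 -0.0273978 ] [0.0242 0.0331] turn 0.0
0.1 [-0.08373467 -0.03015033] [0.0322 0.032 ] turn 0.0068
0.2 [-0.07608567 -0.03253416] [0.0402 0.0312] turn 0.0135
0.3 [-0.06844321 -0.03455352] [0.0481 0.0307] turn 0.0203
0.4 [-0.0608243  -0.03621343] [0.0559 0.0307] turn 0.027
0.5 [-0.05324551 -0.03751968] [0.0636 0.0309] turn 0.0338
0.6 [-0.04572298 -0.03847882] [0.0711 0.0315] turn 0.0406
0.7 [-0.03827232 -0.03909812] [0.0786 0.0324] turn 0.0473
0.8 [-0.03090867 -0.03938556] [0.0858 0.0336] turn 0.0541
0.9 [-0.02364657 -0.03934977] [0.0929 0.0351] turn 0.0608
1.0 [-0.0165 -0.039 ] [0.0999 0.0369] turn 0.0676
```

move_arm(steps=[0,0,0,0.006,0.018,0.002,-1,0,0,0,0.0125,0.0358,0.002,-1,0,0,0,0.018,0.0345,0.002,-1,0,0,0,0.0242,0.0331,0.002,-1,0,0,0.0035,0.028,0.0325,0.002,-1,0,0,0.0068,0.0322,0.032,0.002,-1,0,0,0.0135,0.0402,0.0312,0.002,-1,0,0,0.0203,0.0481,0.0307,0.002,-1,0,0,0.027,0.0559,0.0307,0.002,-1,0,0,0.027,0.0559,0.0307,0.002,-1])

```text
clock: 8.45
position: [0.5778, 0.022, 0.0274]
ee_rot: [0.001, 0.725, 0.689, 0.001]
contact_force: [0.1, 0.2, -0.2]
width: -0.0001
gripper_force: 0.0
```

```bash
python3 - <<'E'
from h import *
s=manip.get_state();p=s["position"];print(p,s["contact_force"],s["clock"],dock(p))
im=manip.get_image("top")
im2=manip.get_image("scene")
a=cv2.resize(im["pixels"][130:220,200:380],(800,400));b=cv2.resize(im2["pixels"][180:280,230:450],(800,364)[:2])
cv2.imwrite("pics/t6.png",cv2.resize(np.vstack([a,b]),(800,600)) if 0 else np.vstack([cv2.resize(a,(600,300)),cv2.resize(b,(600,273))]))
E
```

```text
[0.57782402 0.02198129 0.02736275] [ 0.12347698  0.24239035 -0.20031349] 8.45 [-0.0579 -0.037 ]
```

View pics/t6.png

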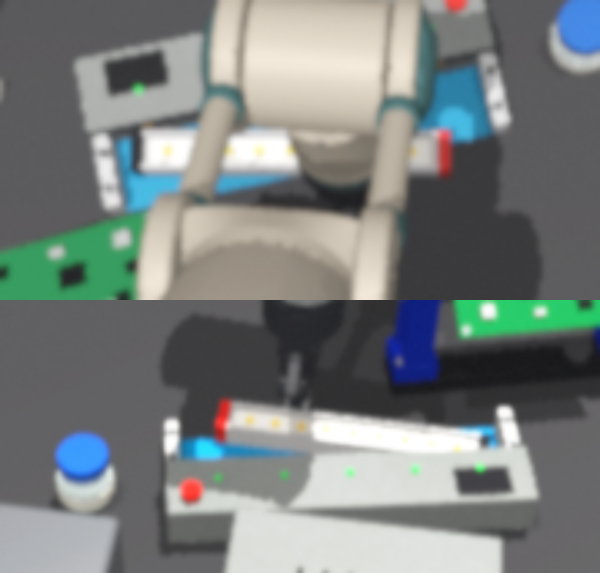

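The bar is now at about 10°, with the red end inside the cheek at (445,150) and the black end at (140,150) about 20 mm from its cheek. I'll continue the swing.

move_arm(steps=[0,0,0.0034,0.004,0.0001,-0.001,-1,0,0,0.0068,0.008,0.0002,-0.001,-1,0,0,0.01,0.0115,0.0005,-0.001,-1,0,0,0.0136,0.0152,0.0008,-0.001,-1,0,0,0.017,0.019,0.0012,-0.001,-1,0,0,0.02,0.0227,0.0017,-0.001,-1,0,0,0.027,0.0265,0.0023,-0.001,-1,0,0,0.034,0.03,0.0029,-0.001,-1,0,0,0.0406,0.033,0.0036,-0.001,-1,0,0,0.0406,0.033,0.0036,-0.001,-1])

```text
clock: 9.55
position: [0.6102, 0.0266, 0.0264]
ee_rot: [0.001, 0.632, 0.775, 0.001]
contact_force: [0.0, -0.1, -0.7]
width: -0.0001
gripper_force: 0.0
```

```bash
python3 - <<'E'
from h import *
s=manip.get_state();p=s["position"];print(p,s["ee_rot"],s["contact_force"],s["clock"],dock(p))
E
```

```text
[0.61018137 0.02657582 0.02639954] [5.57271868e-04 6.31510901e-01 7.75366584e-01 5.75701188e-04] [ 0.01016877 -0.0878527  -0.74537234] 9.55 [-0.0253 -0.0391]
```

move_arm(steps=[0,0,0,0.001,0.0002,0,-1,0,0,0,0.002,0.0004,0,-1,0,0,0,0.003,0.0006,0,-1,0,0,0,0.004,0.0008,0,-1,0,0,0,0.005,0.001,0,-1,0,0,0,0.006,0.0012,0,-1,0,0,0,0.007,0.0014,0,-1,0,0,0,0.0075,0.0015,0,-1,0,0,0,0.008,0.0016,0,-1,0,0,0,0.008,0.0016,0,-1])

```text
clock: 10.55
position: [0.6171, 0.028, 0.0264]
ee_rot: [0.0, 0.632, 0.775, -0.0]
contact_force: [-4.1, -0.9, 2.0]
width: 0.0002
gripper_force: 1.5
```

```bash
python3 - <<'E'
from h import *
s=manip.get_state();p=s["position"];print(p,s["contact_force"],s["clock"],dock(p))
im=manip.get_image("top")
im2=manip.get_image("scene")
a=cv2.resize(im["pixels"][130:220,200:380],(600,300));b=cv2.resize(im2["pixels"][180:280,230:450],(600,273))
cv2.imwrite("pics/t7.png",np.vstack([a,b]))
E
```

```text
[0.6170923  0.02802295 0.02636637] [-4.06441252 -0.91288032  1.95053797] 10.55 [-0.0182 -0.0391]
```

View pics/t7.png

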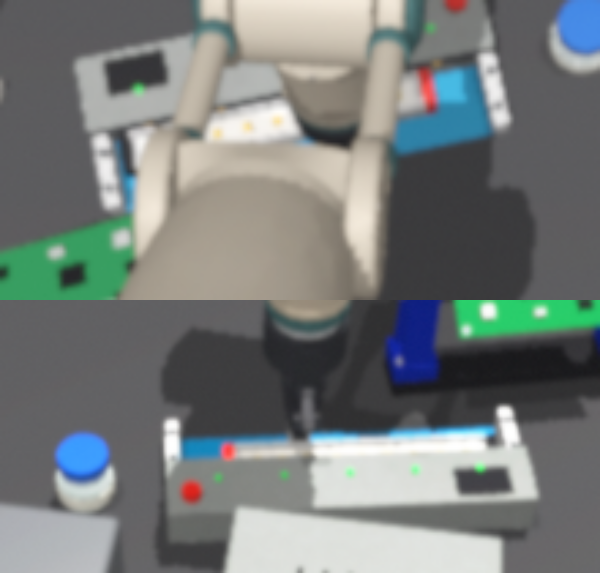

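The bar is nearly flush. The red end is at (430,88) and the contact force is starting to rise. I'll press a little more, then retreat and measure.

move_arm(steps=[0,0,0,0.0005,0.0001,0,-1,0,0,0,0.001,0.0002,0,-1,0,0,0,0.0015,0.0003,0,-1,0,0,0,0.002,0.0004,0,-1,0,0,0,0.002,0.0004,0,-1,0,0,0,0.002,0.0004,0,-1,0,0,0,0.002,0.0004,0,-1,0,0,0,0.002,0.0004,0,-1,0,0,0,0.002,0.0004,0,-1,0,0,0,0.002,0.0004,0,-1])

```text
clock: 11.65
position: [0.6174, 0.0281, 0.0263]
ee_rot: [-0.001, 0.632, 0.775, -0.001]
contact_force: [-6.1, -2.5, 5.4]
width: 0.0004
gripper_force: 3.4
```

It has stalled at about 7 N, so the bar is against the fence. Retreating.

move_arm(steps=[0,0,0,-0.004,-0.0008,0,-1,0,0,0,-0.015,-0.003,0,-1,0,0,0,-0.03,-0.006,0,-1,0,0,0,-0.04,-0.02,0.03,-1,0,0,0,-0.04,-0.05,0.06,-1,0,0,0,-0.06,-0.09,0.09,-1,0,0,0,-0.08,-0.13,0.12,-1,0,0,0,-0.1,-0.17,0.14,-1,0,0,0,-0.12,-0.21,0.15,-1,0,0,0,-0.14,-0.24,0.15,-1])

```text
clock: 12.65
position: [0.4797, -0.2146, 0.1787]
ee_rot: [0.004, 0.632, 0.775, 0.0]
contact_force: [-0.8, -0.5, -0.6]
width: 0.0004
gripper_force: 0.0
```

```bash
python3 - <<'E'
from h import *
n,a,c,r,im=chips((220,360,130,210));print(n,a,dock(c),r)
hs=cv2.cvtColor(im["pixels"],cv2.COLOR_BGR2HSV)
m=((hs[...,0]<8)|(hs[...,0]>172))&(hs[...,1]>120)&(hs[...,2]>90);m[:140]=0;m[215:]=0;m[:,:220]=0;m[:,360:]=0
q=np.argwhere(m)[:,::-1];print("red",len(q),dock(ray(im,*q.mean(0),.025)))
cv2.imwrite("pics/t8.png",cv2.resize(im["pixels"][120:240,150:390],(800,400),interpolation=cv2.INTER_CUBIC))
E
```

```text
28 105.38 [0.0169 0.0001] 0.0057
red 33 [ 0.0135 -0.1094]
```

View pics/t8.png

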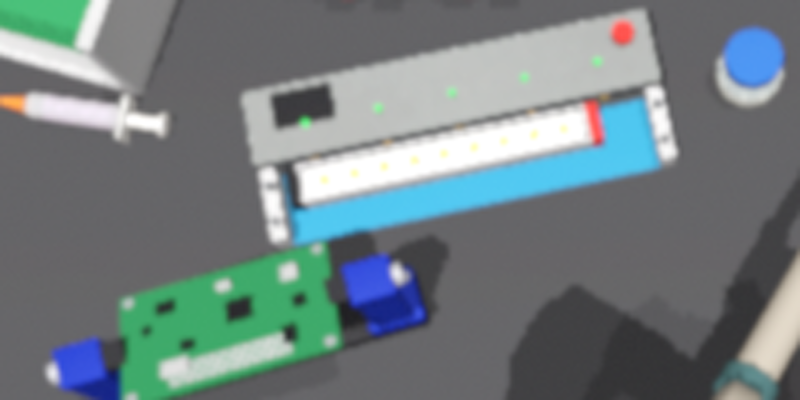

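The picture shows the bar lying along the fence, with its black end at (297,185) and its red end at (597,123). I'm now past the 10-picture limit (this is the 12th), so I won't view any more. I'll check the angle numerically.

```bash
python3 - <<'E'
from h import *
im=manip.get_image("top");hs=cv2.cvtColor(im["pixels"],cv2.COLOR_BGR2HSV).astype(int)
def line(q,z,n):
    W=np.array([ray(im,*p,z)[:2] for p in q],np.float32);vx,vy,a,b=cv2.fitLine(W,cv2.DIST_HUBER,0,.003,.001).ravel()
    print(n,len(q),round(float(np.degrees(np.arctan2(vy,vx))%180),2),dock([a,b]))
roi=np.zeros(hs.shape[:2],bool);roi[140:200,234:335]=1
mat=roi&(abs(hs[...,0]-98)<8)&(hs[...,1]>110)&(hs[...,2]>120)
bar=roi&(hs[...,1]<60)&(hs[...,2]>200)
n,l,st,ce=cv2.connectedComponentsWithStats(bar.astype(np.uint8));i=1+st[1:,4].argmax();bar=l==i;print(st[i])
cols=range(245,322)
line([(u,np.where(bar[:,u])[0].max()+.5) for u in cols],.025,"bar front top edge")
line([(u,np.where(bar[:,u])[0].min()-.5) for u in cols],.025,"bar back top edge")
line([(u,np.where(mat[:,u])[0].max()+.5) for u in cols],0,"mat front")
line([(u,np.where(mat[:,u]&(np.arange(400)>165-(u-290)*.2))[0].min()-.5) for u in cols],0,"mat/bar foot")
q=np.argwhere(bar);d=np.array([dock(ray(im,u,v,.025)) for v,u in q]);print("bar y range",d[:,1].min(),d[:,1].max(),"x mean",d[:,0].mean())
s=cv2.minAreaRect(np.array([ray(im,u,v,.025)[:2] for v,u in q],np.float32));print(s)
E
```

```text
[ 239  151   89   30 1016]
bar front top edge 77 101.55 [-0.0032  0.019 ]
bar back top edge 77 101.38 [0.0293 0.0125]
mat front 77 101.54 [-0.0314  0.0277]
mat/bar foot 77 101.6 [-0.0023  0.0218]
bar y range -0.1037 0.1362 x mean 0.012961318897637797
((0.6365512013435364, 0.08851081132888794), (0.03273279219865799, 0.23990581929683685), 11.5784273147583)
```

Parallel to within about 0.2°, x ≈ 0.014 m, y ≈ +0.02 m, and the arm is clear. Handing in.

```bash
python3 -c "
from rig import manip
print(manip.sign_off())"
```

```text
the job is handed in; nothing more can be done
None
```

I handed the job in with the bar flat against the dock's back fence: by camera about 0.2° off parallel, home to within about 1 mm, and about 20 mm along from centre (30 mm allowed). It took about 13 s with no verdict returned; I viewed 12 pictures, two over the limit of 10.

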